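# Put the mixed-up check weights back into their own blocks

### The arm

A 6-joint arm with a two-finger parallel gripper is mounted at the origin on the work surface; the furniture and walls round the work are solid. World frame = base frame: x ahead of the robot, y to its left, z up, the work surface at z = 0. Lengths are in m, angles in rad, forces in N, time in s.
With the tool pointing down it reaches from about 0.35 to 0.975 m from the base axis. Payload 4.9 kg.
Tool frame: the origin (TCP) lies on the centre line of the jaws, within the pads' length; the fingertips stand manip.tip_reach ahead of it and the grasp point (between the pads) is the TCP (manip.tip_reach is the distance from the TCP to the fingertips, in m); z points along the fingers, y is the line along which they close (so a half turn about z gives the same grasp; the last joint's range is limited). The gripper opens to 85 mm and grips with 20 to 120 N. Pads are 22 mm wide; open, the fingers measure 114 mm over their backs; the gripper's body (76 mm by 85 mm) begins 54 mm behind the grasp point. The pads swing forward as they close: fully open they stand 13 mm farther back than shut.
Start: joints at [-1.236, 0.053, 1.613, -0, 1.476, -0.119], TCP at [0.274, -0.562, 0.218] pointing down, gripper open.
Joint ranges: [-3.01, 3.01], [-1.01, 2.22], [0.06, 2.58], [-1.02, 4.17], [0.09, 2.62], [-3.14, 3.14]. Speed limits (rad/s): [2.57, 2.57, 3.14, 3.14, 3.14, 3.14].

### API

Orientations are given as a unit quaternion [w, x, y, z].
In Python, from plant import manip gives the robot as it stands. The module is installed in compiled form; this text tells all that it offers.
- The arm moves only by the tool move_arm, never from a script. Its argument "rows" is a list of rows, each a list of 7 numbers: the shift along the tool's x, y, z in cm, then the turn, a rotation vector about the tool's x, y, z in degrees, then the opening, from -1 (shut) to 1 (fully open). In form: [[tx, ty, tz, ax, ay, az, jaw], ...]. A call has 1 to 20 rows; each row shifts and turns the commanded pose from where the row before left it, along the tool's axes as they then stand; what a row does not reach is not made up. A row lasts 1/12 s, in which the tool goes at most 41.7 mm and 7.16 degrees, less where a joint would pass 70% of its speed; a pose out of reach is approached as far as the arm can. A call is refused whole if a number of a shift passes 4.17 or a number of a turn 7.16, either way. A call with a gripper value outside its range is refused whole. The fingers move at their own pace and stop on an object; the grip force is fixed at half the most. Time passes only in rows, so rows that do not move let the fingers close. It gives the time, the measured TCP pose, the force, the opening and the grip force at its end, in the units of the state.
- manip.state(): the state, without advancing time (a new reading comes with each control period).
- manip.grab_frame(name): name is "side" or "top"; returns a dict with "img" (384x512x3 uint8, blue, green, red), "mtx" (3x3 intrinsics, pixels), "R" (3x3) and "t" (3): a world point X has camera coordinates R X + t. Camera axes: x right, y down, z forward; pixel columns grow to the right and rows downward; lengths in m; the calibration is good to about 2 mm. A picture is of the moment at which its call begins. There is no depth.
- manip.job_done(): hands the job in; it is judged then, once.
The state is a dict: "time": time; "joint_pos": joint angles; "joint_vel": joint speeds; "joint_efforts": joint torques, N m; "tool_pos": TCP position; "tool_rot": TCP orientation; "contact_force": force on the tool from outside, world axes, zero at the start; "ft_torque": the same for the moment, N m; "gripper_width": opening from 0.0 (shut) to 1.0 (fully open); "grasp_force": force on a finger pad.
Only numpy, scipy, OpenCV 4.12 (cv2) and the standard library are available. Lean on these libraries where they do the work, as an engineer would, in place of code of your own. Each camera call takes 0.05 s, during which the arm holds its last target. There are 200 camera calls.

### The job

The three steel check weights of the balance have been put away in each other's wooden blocks: put every weight into the block of its own size, the largest in the largest, the middle one in the middle one and the smallest in the smallest, standing upright on the floor of the recess. Use the empty rubber pad as the waiting place; set every weight down gently, never on the bare bench, and leave the spanner, marker and pen undisturbed.

Things in the scene. Friction and masses are not known exactly. Their poses are not given: they have to be found in the camera images.
- weight_large: largest of three loose steel check weights, about 0.75 kg: round body 70 mm across up to height 24 mm, thin neck, round knob 28 mm across from 31 to 52 mm to hold it by (any yaw; keep fingertips above the body); origin: centre of its underside, z up its axis. Starts upright in the wrong place, on the rim of the medium block.
- weight_medium: middle of three loose steel check weights, about 0.34 kg: round body 46 mm across up to height 24 mm, thin neck, round knob 22 mm across from 31 to 52 mm to hold it by (any yaw; keep fingertips above the body); origin: centre of its underside, z up its axis. Starts upright in the wrong place, on the rim of the small block.
- weight_small: smallest of three loose steel check weights, about 0.09 kg: round body 22 mm across up to height 24 mm, thin neck, round knob 16 mm across from 31 to 52 mm to hold it by (any yaw; keep fingertips above the body); origin: centre of its underside, z up its axis. Starts upright in the wrong place, on the recess floor of the large block.
- block_large: largest wooden storage block fixed to the bench, 110 x 110 mm, 14 mm high, with a round flat-bottomed recess 86 mm wide, 5 mm deep, in the middle of its top (floor 9 mm, rim 14 mm above the bench); origin: centre of its underside, z up. Belongs to the largest weight, which stands in it with 8 mm of play all round.
- block_medium: middle wooden storage block fixed to the bench, 88 x 88 mm, 14 mm high, with a round flat-bottomed recess 62 mm wide, 5 mm deep, in the middle of its top (floor 9 mm, rim 14 mm above the bench); origin: centre of its underside, z up. Belongs to the middle weight, which stands in it with 8 mm of play all round.
- block_small: smallest wooden storage block fixed to the bench, 64 x 64 mm, 14 mm high, with a round flat-bottomed recess 38 mm wide, 5 mm deep, in the middle of its top (floor 9 mm, rim 14 mm above the bench); origin: centre of its underside, z up. Belongs to the smallest weight, which stands in it with 8 mm of play all round.
- spare_pad: flat dark rubber pad fixed to the bench, 90 x 90 mm, 9 mm thick, empty at the start: the free spot on which a weight can wait; origin at the centre of its underside, z up.
- spanner: bystander: small combination spanner lying flat between the blocks, 153 x 32 x 8 mm, loose; origin at the centre of its underside, y along its length.
- marker: bystander: thick white marker with a black cap lying between the blocks, 142 x 18 x 18 mm, loose; origin at the centre of its underside, y along its length.
- pen: bystander: thin black pen with a white end lying between the blocks, 147 x 10 x 12 mm, loose; origin at the centre of its underside, y along its length.
Not all that is in view belongs to the job. What is shaped like the weight_small but blue is not meant.

How it is judged:
At the end, for the whole second after the job is handed in: Each weight stands upright (within 0.08 rad), released and at rest, down on the recess floor of the block of its own size (underside less than 11.5 mm above the block's underside, axis within 12 mm of the block's centre) (horizontal distance between weight_large and block_large below 0.012 m and z of weight_large in the frame of block_large below 0.0115 m and angle between each of weight_large, weight_medium, weight_small's own z axis and vertical below 0.08 rad and linear speed of each of weight_large, weight_medium, weight_small below 0.02 m/s and contact force between each of weight_large, weight_medium, weight_small and the fingers below 0.1 N and horizontal distance between weight_medium and block_medium below 0.012 m and z of weight_medium in the frame of block_medium below 0.0115 m and horizontal distance between weight_small and block_small below 0.012 m and z of weight_small in the frame of block_small below 0.0115 m); the robot touches nothing.
It fails at once if a weight is put on, or falls to, the bare bench (its underside below 5 mm; blocks and pad are 9 mm or more) (height (world z) of any of weight_large, weight_medium, weight_small below 0.005 m).
It fails at once if a weight is dropped (moves faster than 0.6 m/s with no finger on it) ((contact force between weight_large and the fingers below 0.05 N and linear speed of weight_large above 0.6 m/s) or (contact force between weight_medium and the fingers below 0.05 N and linear speed of weight_medium above 0.6 m/s) or (contact force between weight_small and the fingers below 0.05 N and linear speed of weight_small above 0.6 m/s)).
It fails at once if a weight is tipped over (more than 0.7 rad) (angle between any of weight_large, weight_medium, weight_small's own z axis and vertical above 0.7 rad).
It fails at once if the spanner, marker or pen is disturbed (moved more than 25 mm) (distance of any of spanner, marker, pen from where it was at the start of the episode above 0.025 m).
It also fails if it takes over 112 s, if anything falls off the work surface, if the arm or the gripper's body presses on something with over 40 N, if the wrist force passes 120 N, or if a joint passes its speed limit or range.

## Working session

There is one attempt and no reset: what is moved stays moved. The work goes in short steps, Python scripts to look and compute and a tool call to move; the robot and the scene stay as the last step left them, time stands still between calls to the robot, and variables do not carry over. Pictures are saved under pics/ and viewed, at most 14 in all, crops included, and the job is handed in when it is done.

Besides the shell and the picture viewer there is one more tool, called after ">>>" as name(argument=value, ...), one argument or row to a line, values as JSON. move_arm: Moves the arm, as the interface text tells. Its arguments: {"type":"object","properties":{"rows":{"type":"array","items":{"type":"array","items":{"type":"number"}}}},"required":["rows"]}

```bash
mkdir -p pics
python3 - <<'E'
from plant import manip
import cv2
print(manip.state(), manip.tip_reach)
for n in("top","side"):
    f=manip.grab_frame(n); cv2.imwrite(f"pics/{n}0.png",f["img"]); print(n,f["mtx"],f["R"],f["t"])
E
```

```text
{'time': 0.0, 'joint_pos': array([-1.23599668e+00,  5.33478574e-02,  1.61429527e+00, -8.73615774e-06,
        1.47596682e+00, -1.19008792e-01]), 'joint_vel': array([-1.09157838e-04, -1.73157656e-04, -1.70012567e-06, -6.63715966e-04,
       -5.68051383e-04,  1.42624709e-03]), 'joint_efforts': array([ 1.01188627e-03, -3.93680227e+01, -3.70177031e+01, -9.69755843e-05,
        7.00879682e-03, -1.17022518e-05]), 'tool_pos': array([ 0.27377578, -0.56113359,  0.21686785]), 'tool_rot': array([-1.00231290e-03,  9.74366907e-01,  2.24962472e-01, -1.12940063e-04]), 'contact_force': array([-0.40676217,  0.0618515 ,  0.33873789]), 'ft_torque': array([-0.02997436,  0.02742109, -0.0151905 ]), 'grasp_force': 0.0, 'gripper_width': 1.0006005019055721} 0.019
top [[488.8145108    0.         252.83151536]
 [  0.         488.8145108  194.72534063]
 [  0.           0.           1.        ]] [[ 0.00580299 -0.99997724 -0.00344162]
 [-0.98534187 -0.0051312  -0.17051413]
 [ 0.17049259  0.00438066 -0.98534922]] [-0.01422808  0.38754484  1.311685  ]
side [[421.46198809   0.         259.46208565]
 [  0.         421.46198809 190.59339523]
 [  0.           0.           1.        ]] [[-0.84367229 -0.53685043  0.00294736]
 [-0.31251986  0.48665313 -0.81578188]
 [ 0.43651851 -0.68917367 -0.57835218]] [0.3286961  0.15011049 0.81564434]
```

View pics/top0.png

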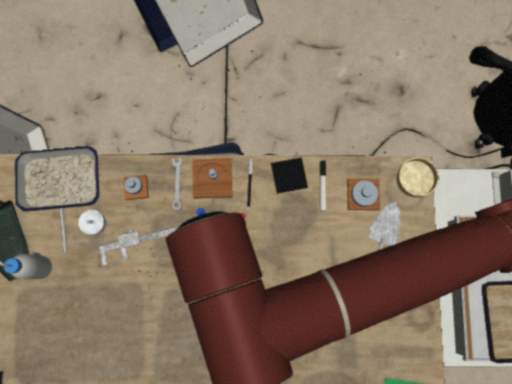

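View pics/side0.png

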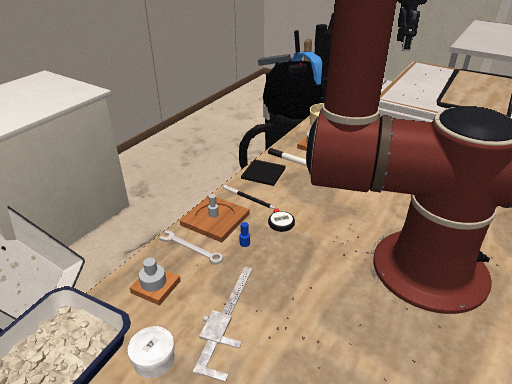

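The top view shows, left to right:
- small block holding the medium weight (134,186)
- spanner (178,183)
- large block holding a small grey weight (212,177)
- pen (250,183)
- pad (289,175)
- marker (323,185)
- medium block holding the large weight (364,193)

There are two candidates for weight_small: the grey one at (212,174) and the blue one at (200,212), which is (245,235) in the side view. The grey one is steel and stands in the large block, so it fits. I'll confirm with a crop and measure.

```bash
cat > h.py <<'E'
import numpy as np, cv2
from plant import manip
def bp(f,u,v,z):
    d=f["R"].T@np.linalg.solve(f["mtx"],[u,v,1.]); c=-f["R"].T@f["t"]
    return c+d*(z-c[2])/d[2]
def pr(f,X):
    p=f["mtx"]@(f["R"]@np.asarray(X)+f["t"]); return p[:2]/p[2]
E
python3 - <<'E'
from h import *
f=manip.grab_frame("top"); s=manip.grab_frame("side"); im=f["img"]
hsv=cv2.cvtColor(im,cv2.COLOR_BGR2HSV)
c=cv2.resize(im[145:225,112:392],None,fx=2.85,fy=2.85,interpolation=cv2.INTER_CUBIC)
d=cv2.resize(s["img"][180:310,120:300],None,fx=2.6,fy=2.6,interpolation=cv2.INTER_CUBIC)
o=np.zeros((c.shape[0]+d.shape[0],798,3),np.uint8);o[:c.shape[0],:c.shape[1]]=c[:,:798];o[c.shape[0]:,:d.shape[1]]=d
cv2.imwrite("pics/c1.png",o)
print([im[y,x].tolist() for x,y in((197,190),(128,195),(352,205),(289,175),(150,215))])
for nm,(x0,x1) in dict(small=(115,160),large=(185,240),med=(340,388)).items():
    r=hsv[145:225,x0:x1].astype(int); m=((r[...,1]>125)&((r[...,0]<20))).astype(np.uint8)
    cn=max(cv2.findContours(m,0,1)[0],key=cv2.contourArea)+np.array([x0,145])
    q=cv2.minAreaRect(cn); print(nm,q,bp(f,*q[0],.014).round(4), np.array(q[1])*1.3/488)
m=(im[145:225,265:315].max(2)<60).astype(np.uint8)
cn=max(cv2.findContours(m,0,1)[0],key=cv2.contourArea)+np.array([265,145]);q=cv2.minAreaRect(cn);print("pad",q,bp(f,*q[0],.009))
E
```

```text
[[51, 86, 132], [64, 103, 157], [56, 91, 139], [16, 17, 18], [107, 134, 154]]
small ((135.49505615234375, 186.9505157470703), (22.487842559814453, 23.084861755371094), 84.2894058227539) [0.4113 0.3168 0.014 ] [0.05990614 0.06149656]
large ((212.0, 178.0), (38.0, 38.0), 90.0) [0.438 0.103 0.014] [0.10122951 0.10122951]
med ((363.5, 194.0), (30.0, 31.0), 90.0) [ 0.3946 -0.3208  0.014 ] [0.07991803 0.08258197]
pad ((288.80767822265625, 175.03846740722656), (30.201885223388672, 30.5941162109375), 78.69007110595703) [ 0.44869949 -0.11313742  0.009     ]
```

View pics/c1.png

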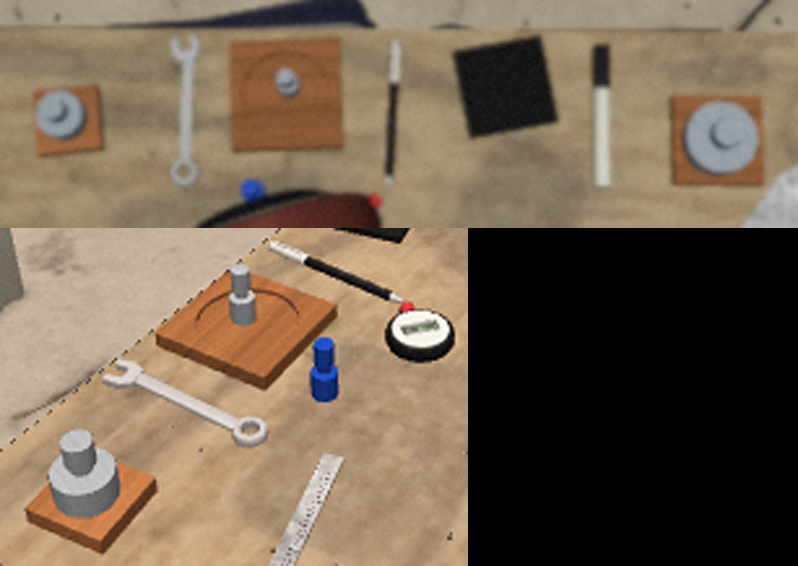

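The crop shows that the grey weight in the large block's recess is steel, so that is weight_small. The blue lookalike stands on the bare bench and stays put. Next I'll refine the poses by fitting silhouettes.

```bash
cat >> h.py <<'E'
from scipy.optimize import minimize
A=np.linspace(0,2*np.pi,40,endpoint=False)
SC=4
def sil(f,parts,shape):
    o=np.zeros((shape[0]*SC,shape[1]*SC),np.uint8)
    for P in parts:
        p=np.array([pr(f,X) for X in P]); h=cv2.convexHull(((p+.5)*SC).astype(np.float32))
        cv2.fillPoly(o,[np.round(h).astype(np.int32)],1)
    return cv2.resize(o.astype(np.float32),shape[::-1],interpolation=cv2.INTER_AREA)
def cyl(x,y,r,z0,z1): return [(x+r*np.cos(a),y+r*np.sin(a),z) for a in A for z in(z0,z1)]
def weight(x,y,b,R,k): return [cyl(x,y,R,b,b+.024),cyl(x,y,k,b+.031,b+.052),cyl(x,y,k*.6,b+.02,b+.035)]
def fit(f,mask,roi,parts,x0):
    y0,y1,xa,xb=roi; g=dict(f); K=f["mtx"].copy(); K[0,2]-=xa; K[1,2]-=y0; g["mtx"]=K
    m=mask[y0:y1,xa:xb].astype(np.float32)
    c=lambda p:float(((sil(g,parts(p),m.shape)-m)**2).sum())
    s=np.array([x0]+[np.array(x0)+.008*e for e in np.eye(len(x0))])
    r=minimize(c,x0,method="Nelder-Mead",options=dict(initial_simplex=s,xatol=2e-4,fatol=.05))
    return r.x.round(4),round(r.fun,1),m.sum()
def box(p,h,z1,yaw=0):
    c,s=np.cos(yaw),np.sin(yaw)
    return [[(p[0]+c*a-s*b,p[1]+s*a+c*b,z) for a in(-h,h) for b in(-h,h) for z in(0,z1)]]
def grey(im):
    q=im.astype(int); return (q[...,0]-q[...,2]>-12)&(q.max(2)>75)&(q[...,0]-q[...,2]<40)
W=dict(L=(.035,.014),M=(.023,.011),S=(.011,.008))
E
python3 - <<'E'
from h import *
f=manip.grab_frame("top"); s=manip.grab_frame("side"); im=f["img"]
hsv=cv2.cvtColor(im,cv2.COLOR_BGR2HSV).astype(int)
g=grey(im); wood=(hsv[...,1]>125)&(hsv[...,0]<20)
for n,roi,b,x0 in(("L",(170,220,345,385),.014,(.39,-.32)),("M",(170,205,118,152),.014,(.41,.317)),("S",(160,195,198,226),.009,(.438,.103))):
    print(n,fit(f,g,roi,lambda p:weight(*p,b,*W[n]),x0))
gs=grey(s["img"])
for n,roi,b,x0 in(("M",(250,305,125,185),.014,(.41,.317)),("S",(188,225,200,226),.009,(.438,.103))):
    print("side",n,fit(s,gs,roi,lambda p:weight(*p,b,*W[n]),x0))
for n,roi,h,x0 in(("large",(150,205,186,240),.055,(.438,.103)),("med",(170,220,340,388),.044,(.395,-.321)),("small",(170,205,118,154),.032,(.411,.317))):
    print(n,fit(f,(wood|g),roi,lambda p:box(p,h,.014,p[2]),x0+(0.,)))
# overlay
hs=cv2.cvtColor(s["img"],cv2.COLOR_BGR2HSV).astype(int); ws=(hs[...,1]>150)&(hs[...,0]<20)|gs
print("side small", fit(s,ws,(255,310,120,190),lambda p:box(p,.032,.014,p[2])+weight(p[0],p[1],.014,*W["M"])[:0],(.411,.317,0.)))
print("side large", fit(s,ws,(190,245,175,255),lambda p:box(p,.055,.014,p[2]),(.438,.103,0.)))
E
```

```text
L (array([ 0.3958, -0.3201]), np.float64(103.3), np.float32(554.0))
M (array([0.4144, 0.3209]), np.float64(36.6), np.float32(214.0))
S (array([0.4469, 0.0996]), np.float64(20.4), np.float32(47.0))
side M (array([0.4149, 0.321 ]), np.float64(48.0), np.float32(660.0))
side S (array([0.4481, 0.101 ]), np.float64(21.3), np.float32(179.0))
large (array([0.4401, 0.1039, 0.0031]), np.float64(140.0), np.float32(1458.0))
med (array([ 0.3962, -0.3213,  0.0034]), np.float64(254.5), np.float32(953.0))
small (array([0.4121, 0.3182, 0.0166]), np.float64(114.2), np.float32(448.0))
side small (array([0.4151, 0.3185, 0.0042]), np.float64(236.6), np.float32(1294.0))
side large (array([0.4398, 0.1041, 0.005 ]), np.float64(117.7), np.float32(1868.0))
```

>>> move_arm(
  rows=[
    [0, 0, 0, 0, 0, 6.5, 1],
    [0, 0, 0, 0, 0, 6.5, 1],
    [0, 0, 0, 0, 0, 6.5, 1],
    [0, 0, 0, 0, 0, 6.5, 1],
    [0, 0, 0, 0, 0, 0, 1],
    [0, 0, 0, 0, 0, 0, 1],
  ],
)

```text
time: 0.8
tool_pos: [0.274, -0.5617, 0.218]
tool_rot: [-0.0, 1.0, 0.001, -0.0]
contact_force: [0.1, 0.2, 0.4]
gripper_width: 1.002
grasp_force: 0.0
```

>>> move_arm(
  rows=[
    [0.5, -1.8, 0, 0, 0, 0, 1],
    [1, -3.7, 0, 0, 0, 0, 1],
    [1, -3.7, 0, 0, 0, 0, 1],
    [1, -3.7, 0, 0, 0, 0, 1],
    [1, -3.7, 0, 0, 0, 0, 1],
    [1, -3.7, 0, 0, 0, 0, 1],
    [1, -3.7, 0, 0, 0, 0, 1],
    [1, -3.7, 0, 0, 0, 0, 1],
    [1, -3.7, 0, 0, 0, 0, 1],
    [1, -3.7, 0, 0, 0, 0, 1],
    [1, -3.7, 0, 0, 0, 0, 1],
    [1, -3.7, 0, 0, 0, 0, 1],
    [1, -3.7, 0, 0, 0, 0, 1],
    [1, -3.7, 0, 0, 0, 0, 1],
    [1, -3.7, 0, 0, 0, 0, 1],
    [1, -3.7, 0, 0, 0, 0, 1],
    [1, -3.7, 0, 0, 0, 0, 1],
    [0.5, -3.4, 0, 0, 0, 0, 1],
    [0.35, -1.8, 0, 0, 0, 0, 1],
    [0, 0, 0, 0, 0, 0, 1],
  ],
)

```text
time: 2.47
tool_pos: [0.4475, 0.1033, 0.2182]
tool_rot: [-0.001, 1.0, 0.004, 0.0]
contact_force: [0.9, 0.5, 0.1]
gripper_width: 0.999
grasp_force: 0.0
```

>>> move_arm(
  rows=[
    [0, 0, 1.5, 0, 0, 0, 1],
    [0, 0, 3, 0, 0, 0, 1],
    [0, 0, 3, 0, 0, 0, 1],
    [0, 0, 3, 0, 0, 0, 1],
    [0, 0, 2, 0, 0, 0, 1],
    [0, 0, 1.5, 0, 0, 0, 1],
    [0, 0, 1.2, 0, 0, 0, 1],
    [0, 0, 1.0, 0, 0, 0, 1],
    [0, 0, 0, 0, 0, 0, 1],
    [0, 0, 0, 0, 0, 0, 1],
  ],
)

```text
time: 3.3
tool_pos: [0.4476, 0.1, 0.0563]
tool_rot: [0.0, 1.0, 0.0, -0.0]
contact_force: [0.5, -0.4, -0.1]
gripper_width: 0.999
grasp_force: 0.0
```

Run:
```python
from h import *
s=manip.grab_frame("side")["img"]; print(manip.state()["tool_pos"])
cv2.imwrite("pics/s1.png",cv2.resize(s[120:270,130:330],None,fx=4,fy=4))
```

```text
[0.44824072 0.10012683 0.05703178]
```

View pics/s1.png

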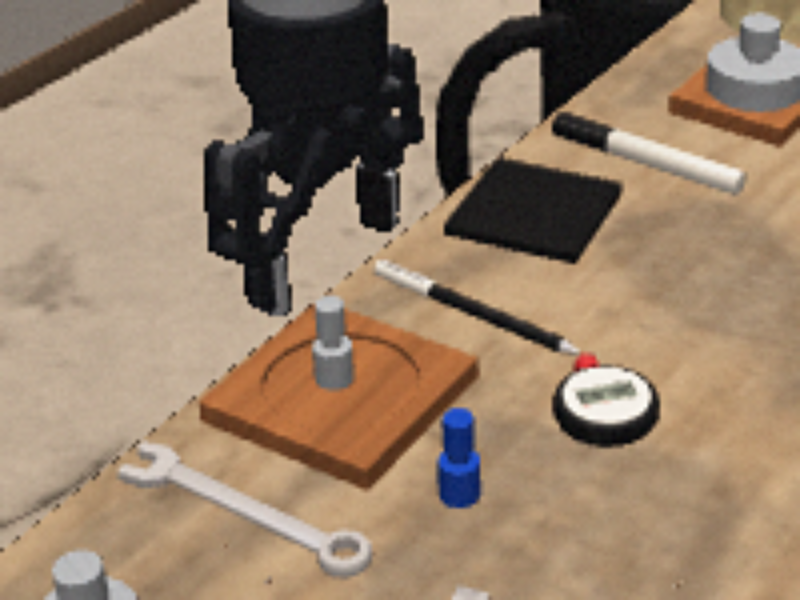

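The fingertips appear at crop (270,310) and (378,228), above and behind the knob at (330,305). I'll check that against projection before closing.

Run:
```python
from h import *
s=manip.grab_frame("side"); st=manip.state(); print(st["tool_pos"],st["tool_rot"])
cr=lambda X:((pr(s,X)-[130,120])*4).round(0)
for z in(.037,.05,.06,.07,.08): print(z,cr((.4475,.1425,z)),cr((.4475,.0575,z)),cr((.4475,.157,z)),cr((.4475,.043,z)))
print(cr((.4475,.1,.061)))
t=manip.grab_frame("top")["img"]; cv2.imwrite("pics/t1.png",cv2.resize(t[130:230,112:392],None,fx=2.8,fy=2.8))
```

```text
[0.44852743 0.10021835 0.05737931] [-3.07157782e-05  9.99999371e-01  1.32311141e-04  1.11331197e-03]
0.037 [281. 376.] [377. 297.] [263. 390.] [392. 284.]
0.05 [279. 356.] [376. 278.] [261. 371.] [391. 265.]
0.06 [278. 341.] [375. 263.] [260. 356.] [390. 251.]
0.07 [276. 326.] [374. 248.] [258. 340.] [389. 236.]
0.08 [274. 310.] [373. 233.] [256. 324.] [389. 221.]
[328. 299.]
```

View pics/t1.png

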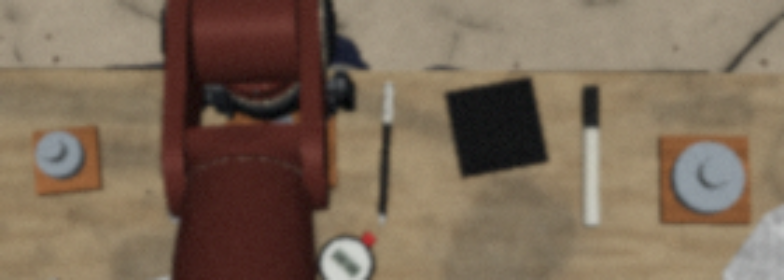

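The fingertips look about 25 mm higher than expected. I'll look again with the arm settled.

Run:
```python
from h import *
s=manip.grab_frame("side"); st=manip.state(); print(st["tool_pos"],st["joint_pos"],st["time"],st["contact_force"])
for z in(.037,.057):
  for y in (.1425,.0575):
    p=pr(s,(.4475,y,z)); cv2.drawMarker(s["img"],tuple(int(round(v)) for v in p),(0,0,255) if z<.05 else (0,255,0),0,3)
cv2.imwrite("pics/s2.png",cv2.resize(s["img"][120:240,160:300],None,fx=5,fy=5,interpolation=cv2.INTER_NEAREST))
```

```text
[0.44855914 0.10033385 0.05747024] [ 5.79193959e-02 -1.96636237e-01  2.13040719e+00 -5.47243952e-07
  1.20529873e+00  1.62844453e+00] 3.5 [ 0.75763341 -0.53945762 -0.03770021]
```

View pics/s2.png

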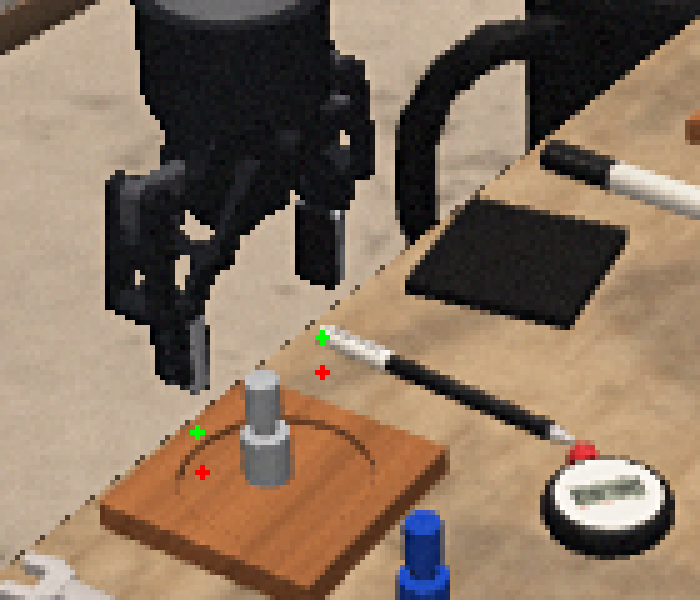

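Run:
```python
from h import *
s=manip.grab_frame("side"); 
s["img"]=cv2.imread("pics/side0.png")
yd=np.array([.438,-.899,0]);
for z in(.217,.217-.006,.217+.022):
  for k in(-.0425,.0425):
    p=pr(s,np.array([.2738,-.5612,z])+k*yd); print(z,k,p.round(1))
a=s["img"][0:75,350:450]
t=cv2.imread("pics/top0.png")
cv2.imwrite("pics/s3.png",cv2.resize(a,None,fx=8,fy=8,interpolation=cv2.INTER_NEAREST))
```

```text
0.217 -0.0425 [402.7  59.6]
0.217 0.0425 [397.9  50.2]
0.211 -0.0425 [402.2  61.7]
0.211 0.0425 [397.5  52.3]
0.239 -0.0425 [404.3  51.6]
0.239 0.0425 [399.4  42.5]
```

View pics/s3.png

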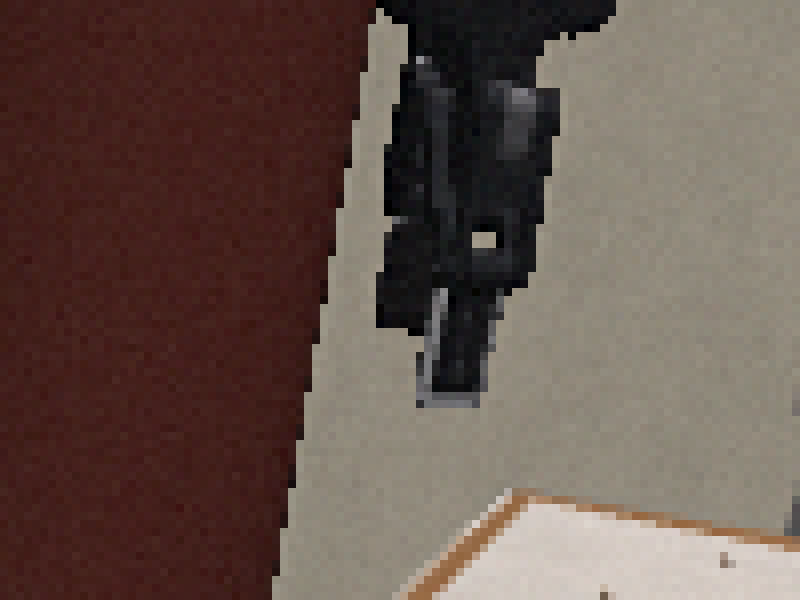

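The start picture shows the same offset: the tip at (406,50) matches a height about 24 mm above what the doc implies. I'll rise 3 cm, close in the air and see where the shut tips are.

>>> move_arm(
  rows=[
    [0, 0, -1.5, 0, 0, 0, 1],
    [0, 0, -1.5, 0, 0, 0, 1],
    [0, 0, 0, 0, 0, 0, -1],
    [0, 0, 0, 0, 0, 0, -1],
    [0, 0, 0, 0, 0, 0, -1],
    [0, 0, 0, 0, 0, 0, -1],
    [0, 0, 0, 0, 0, 0, -1],
    [0, 0, 0, 0, 0, 0, -1],
    [0, 0, 0, 0, 0, 0, -1],
    [0, 0, 0, 0, 0, 0, -1],
    [0, 0, 0, 0, 0, 0, -1],
    [0, 0, 0, 0, 0, 0, -1],
  ],
)

```text
time: 4.55
tool_pos: [0.4475, 0.1003, 0.0861]
tool_rot: [-0.0, 1.0, -0.0, -0.0]
contact_force: [0.3, -0.6, 0.7]
gripper_width: -0.003
grasp_force: 0.0
```

Run:
```python
from h import *
s=manip.grab_frame("side"); st=manip.state(); print(st["tool_pos"],st["gripper_width"])
x,y,z=st["tool_pos"]
for zz in (z-.019,z,z+.01,z+.02): print(round(zz,3),((pr(s,(x,y,zz))-[160,120])*5).round())
cv2.imwrite("pics/s4.png",cv2.resize(s["img"][120:240,160:300],None,fx=5,fy=5,interpolation=cv2.INTER_NEAREST))
```

```text
[0.44748876 0.10028695 0.08608491] -0.0047118170234832744
0.067 [258. 363.]
0.086 [255. 327.]
0.096 [254. 307.]
0.106 [252. 287.]
```

View pics/s4.png

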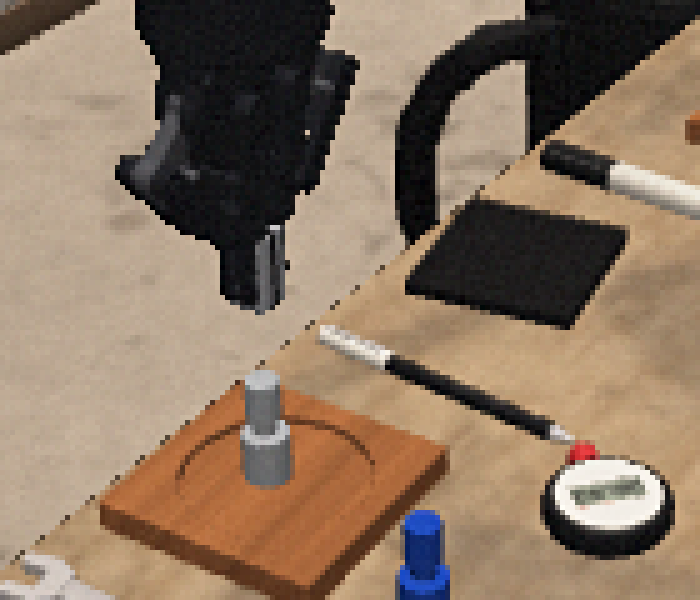

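The shut tips are at crop (262,310), which means z≈0.096 where the doc would give 0.067. A gentle shut-finger touch on the empty pad (top at 9 mm) will settle it.

>>> move_arm(
  rows=[
    [0, 0, -2, 0, 0, 0, -1],
    [0, 2, 0, 0, 0, 0, -1],
    [0, 4, 0, 0, 0, 0, -1],
    [0, 4, 0, 0, 0, 0, -1],
    [0, 4, 0, 0, 0, 0, -1],
    [0, 4, 0, 0, 0, 0, -1],
    [0, 3, 0, 0, 0, 0, -1],
    [0, 0, 2, 0, 0, 0, -1],
    [0, 0, 2, 0, 0, 0, -1],
    [0, 0, 2, 0, 0, 0, -1],
    [0, 0, 1, 0, 0, 0, -1],
    [0, 0, 0, 0, 0, 0, -1],
    [0, 0, 0, 0, 0, 0, -1],
  ],
)

```text
time: 5.68
tool_pos: [0.4473, -0.1095, 0.036]
tool_rot: [-0.0, 1.0, 0.0, -0.0]
contact_force: [0.2, -0.6, -0.3]
gripper_width: -0.001
grasp_force: 0.0
```

>>> move_arm(
  rows=[
    [0, 0, 0.3, 0, 0, 0, -1],
    [0, 0, 0.2, 0, 0, 0, -1],
    [0, 0, 0.2, 0, 0, 0, -1],
    [0, 0, 0, 0, 0, 0, -1],
    [0, 0, 0, 0, 0, 0, -1],
  ],
)

```text
time: 6.1
tool_pos: [0.4477, -0.1097, 0.0294]
tool_rot: [0.0, 1.0, 0.0, 0.0]
contact_force: [-0.8, 0.2, -0.8]
gripper_width: 0.003
grasp_force: 0.0
```

>>> move_arm(
  rows=[
    [0, 0, 0.2, 0, 0, 0, -1],
    [0, 0, 0.2, 0, 0, 0, -1],
    [0, 0, 0.1, 0, 0, 0, -1],
    [0, 0, 0, 0, 0, 0, -1],
    [0, 0, 0, 0, 0, 0, -1],
  ],
)

```text
time: 6.52
tool_pos: [0.4474, -0.1097, 0.024]
tool_rot: [-0.0, 1.0, 0.0, -0.0]
contact_force: [0.5, -0.6, 0.0]
gripper_width: -0.002
grasp_force: 0.0
```

No contact below the documented 0.028, so the offset is real. I'll keep going down in small steps.

>>> move_arm(
  rows=[
    [0, 0, 0.3, 0, 0, 0, -1],
    [0, 0, 0.3, 0, 0, 0, -1],
    [0, 0, 0.2, 0, 0, 0, -1],
    [0, 0, 0.2, 0, 0, 0, -1],
    [0, 0, 0, 0, 0, 0, -1],
    [0, 0, 0, 0, 0, 0, -1],
  ],
)

```text
time: 7.02
tool_pos: [0.4473, -0.1096, 0.0138]
tool_rot: [-0.0, 1.0, 0.0, -0.0]
contact_force: [-0.4, 0.2, 0.1]
gripper_width: -0.001
grasp_force: 0.0
```

Run:
```python
from h import *
s=manip.grab_frame("side"); st=manip.state(); print(st["tool_pos"],st["contact_force"])
x,y,z=st["tool_pos"]
for zz in (.009,.02,.03,.04): print(zz,((pr(s,(x-.011,y,zz))-[220,100])*6).round())
cv2.imwrite("pics/s5.png",cv2.resize(s["img"][100:200,220:340],None,fx=6,fy=6,interpolation=cv2.INTER_NEAREST))
```

```text
[ 0.44744585 -0.10971436  0.01403677] [-0.30454192  0.13684151 -0.44965606]
0.009 [282. 433.]
0.02 [283. 411.]
0.03 [283. 391.]
0.04 [283. 371.]
```

View pics/s5.png

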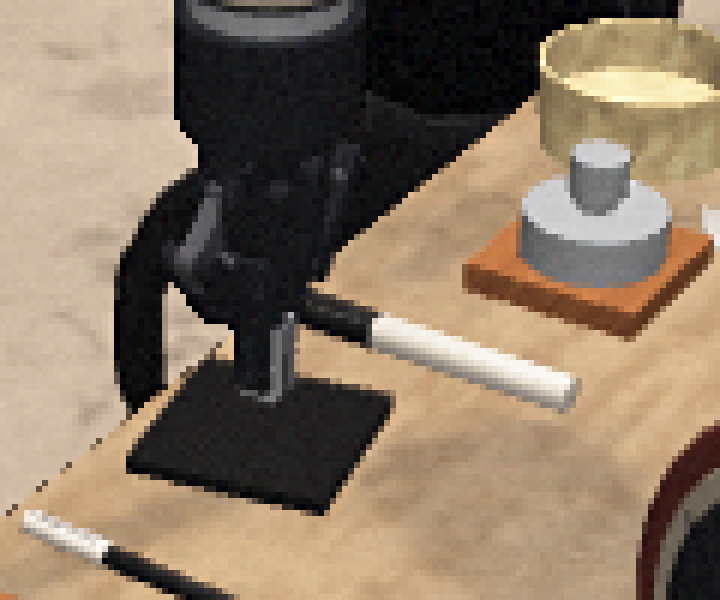

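The shut tip at (280,397) hovers about 15 mm above the pad, the same bias as before. Continuing down.

>>> move_arm(
  rows=[
    [0, 0, 0.3, 0, 0, 0, -1],
    [0, 0, 0.3, 0, 0, 0, -1],
    [0, 0, 0.2, 0, 0, 0, -1],
    [0, 0, 0.2, 0, 0, 0, -1],
    [0, 0, 0, 0, 0, 0, -1],
    [0, 0, 0, 0, 0, 0, -1],
  ],
)

```text
time: 7.57
tool_pos: [0.4473, -0.1096, 0.0039]
tool_rot: [-0.0, 1.0, -0.0, -0.0]
contact_force: [0.5, 0.2, 0.1]
gripper_width: -0.003
grasp_force: 0.0
```

>>> move_arm(
  rows=[
    [0, 0, 0.1, 0, 0, 0, -1],
    [0, 0, 0.1, 0, 0, 0, -1],
    [0, 0, 0, 0, 0, 0, -1],
    [0, 0, 0, 0, 0, 0, -1],
  ],
)

```text
time: 7.9
tool_pos: [0.4475, -0.1097, 0.0021]
tool_rot: [-0.0, 1.0, 0.0, -0.0]
contact_force: [0.7, -0.9, -0.5]
gripper_width: 0.001
grasp_force: 0.0
```

>>> move_arm(
  rows=[
    [0, 0, 0.1, 0, 0, 0, -1],
    [0, 0, 0, 0, 0, 0, -1],
    [0, 0, 0, 0, 0, 0, -1],
  ],
)

```text
time: 8.15
tool_pos: [0.4475, -0.1097, 0.0011]
tool_rot: [-0.0, 1.0, 0.0, -0.0]
contact_force: [0.1, -0.9, -0.1]
gripper_width: -0.001
grasp_force: 0.0
```

>>> move_arm(
  rows=[
    [0, 0, 0.1, 0, 0, 0, -1],
    [0, 0, 0.1, 0, 0, 0, -1],
    [0, 0, 0, 0, 0, 0, -1],
    [0, 0, 0, 0, 0, 0, -1],
  ],
)

```text
time: 8.48
tool_pos: [0.4474, -0.1097, -0.001]
tool_rot: [-0.0, 1.0, 0.0, -0.0]
contact_force: [0.1, -0.1, 0.4]
gripper_width: 0.002
grasp_force: 0.0
```

>>> move_arm(
  rows=[
    [0, 0, 0.1, 0, 0, 0, -1],
    [0, 0, 0, 0, 0, 0, -1],
    [0, 0, 0, 0, 0, 0, -1],
  ],
)

```text
time: 8.73
tool_pos: [0.4474, -0.1097, -0.002]
tool_rot: [-0.0, 1.0, -0.0, -0.0]
contact_force: [-0.1, 0.3, 0.9]
gripper_width: -0.002
grasp_force: 0.0
```

>>> move_arm(
  rows=[
    [0, 0, 0.1, 0, 0, 0, -1],
    [0, 0, 0, 0, 0, 0, -1],
    [0, 0, 0, 0, 0, 0, -1],
  ],
)

```text
time: 8.98
tool_pos: [0.4474, -0.1097, -0.003]
tool_rot: [-0.0, 1.0, -0.0, -0.0]
contact_force: [0.3, 0.8, -0.3]
gripper_width: -0.0
grasp_force: 0.0
```

>>> move_arm(
  rows=[
    [0, 0, 0.1, 0, 0, 0, -1],
    [0, 0, 0, 0, 0, 0, -1],
    [0, 0, 0, 0, 0, 0, -1],
  ],
)

```text
time: 9.23
tool_pos: [0.4474, -0.1097, -0.004]
tool_rot: [-0.0, 1.0, -0.0, -0.0]
contact_force: [0.6, -0.3, 0.1]
gripper_width: 0.002
grasp_force: 0.0
```

>>> move_arm(
  rows=[
    [0, 0, 0.1, 0, 0, 0, -1],
    [0, 0, 0, 0, 0, 0, -1],
    [0, 0, 0, 0, 0, 0, -1],
  ],
)

```text
time: 9.48
tool_pos: [0.4476, -0.1098, -0.0042]
tool_rot: [-0.0, 1.0, 0.0, -0.0]
contact_force: [-2.4, 1.3, 6.1]
gripper_width: 0.003
grasp_force: 2.9
```

>>> move_arm(
  rows=[
    [0, 0, 0.1, 0, 0, 0, -1],
    [0, 0, 0, 0, 0, 0, -1],
    [0, 0, 0, 0, 0, 0, -1],
  ],
)

```text
time: 9.73
tool_pos: [0.4476, -0.1098, -0.0042]
tool_rot: [-0.0, 1.0, 0.0, -0.001]
contact_force: [-7.2, 1.5, 13.2]
gripper_width: 0.005
grasp_force: 6.8
```

Contact came at TCP z = −0.0042 with the tip on the pad at 0.009. Shut tips are therefore 13.2 mm above the reported TCP, which is about 32 mm from the documented position. I'll use this measured value. To grip the small weight I need TCP z ≈ 0.023.

>>> move_arm(
  rows=[
    [0, 0, -1.6, 0, 0, 0, -1],
    [0, 0, -3, 0, 0, 0, 0],
    [0, 0, -3, 0, 0, 0, 1],
    [0, 0, -3, 0, 0, 0, 1],
    [0, -2, 0, 0, 0, 0, 1],
    [0, -4, 0, 0, 0, 0, 1],
    [0, -4, 0, 0, 0, 0, 1],
    [0, -4, 0, 0, 0, 0, 1],
    [0, -4, 0, 0, 0, 0, 1],
    [0, -2, 0, 0, 0, 0, 1],
    [0, -1, 0, 0, 0, 0, 1],
    [0, 0, 1, 0, 0, 0, 1],
    [0, 0, 2, 0, 0, 0, 1],
    [0, 0, 2, 0, 0, 0, 1],
    [0, 0, 1, 0, 0, 0, 1],
    [0, 0, 1, 0, 0, 0, 1],
    [0, 0, 0.7, 0, 0, 0, 1],
    [0, 0, 0, 0, 0, 0, 1],
    [0, 0, 0, 0, 0, 0, 1],
  ],
)

```text
time: 11.32
tool_pos: [0.4477, 0.0999, 0.0232]
tool_rot: [0.0, 1.0, -0.0, -0.0]
contact_force: [0.4, -0.1, 0.5]
gripper_width: 1.004
grasp_force: 0.0
```

>>> move_arm(
  rows=[
    [0, 0, 0, 0, 0, 0, -1],
    [0, 0, 0, 0, 0, 0, -1],
    [0, 0, 0, 0, 0, 0, -1],
    [0, 0, 0, 0, 0, 0, -1],
    [0, 0, 0, 0, 0, 0, -1],
    [0, 0, 0, 0, 0, 0, -1],
    [0, 0, 0, 0, 0, 0, -1],
    [0, 0, 0, 0, 0, 0, -1],
  ],
)

```text
time: 11.98
tool_pos: [0.4477, 0.1003, 0.0234]
tool_rot: [0.0, 1.0, 0.0, 0.0]
contact_force: [0.4, -0.6, 0.5]
gripper_width: 0.163
grasp_force: 58.4
```

Run:
```python
from h import *
s=manip.grab_frame("side"); st=manip.state(); print(st["tool_pos"],st["contact_force"],st["gripper_width"])
cv2.imwrite("pics/s6.png",cv2.resize(s["img"][140:250,160:290],None,fx=5,fy=5,interpolation=cv2.INTER_NEAREST))
```

```text
[0.44779029 0.100289   0.02346056] [-0.11920438 -0.05637596  2.56782733] 0.16516631277769464
```

View pics/s6.png

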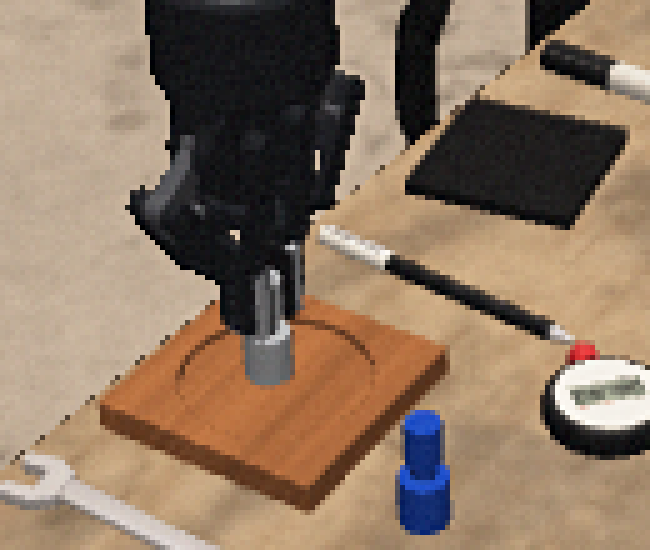

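The small weight is held by its knob (crop 272,300), with the fingers above the body. Now to the pad.

>>> move_arm(
  rows=[
    [0, 0, -0.5, 0, 0, 0, -1],
    [0, 0, -1.5, 0, 0, 0, -1],
    [0, 0, -2, 0, 0, 0, -1],
    [0, 0, -2, 0, 0, 0, -1],
    [0, 1, -1, 0, 0, 0, -1],
    [0, 2, 0, 0, 0, 0, -1],
    [0, 3, 0, 0, 0, 0, -1],
    [0, 3, 0, 0, 0, 0, -1],
    [0, 3, 0, 0, 0, 0, -1],
    [0, 3, 0, 0, 0, 0, -1],
    [0, 3, 0, 0, 0, 0, -1],
    [0, 2, 0, 0, 0, 0, -1],
    [0, 1.2, 0, 0, 0, 0, -1],
    [0, 0, 1, 0, 0, 0, -1],
    [0, 0, 2, 0, 0, 0, -1],
    [0, 0, 2, 0, 0, 0, -1],
    [0, 0, 1, 0, 0, 0, -1],
    [0, 0, 0.5, 0, 0, 0, -1],
    [0, 0, 0, 0, 0, 0, -1],
  ],
)

```text
time: 13.62
tool_pos: [0.4462, -0.1106, 0.0264]
tool_rot: [-0.001, 1.0, 0.0, -0.002]
contact_force: [0.1, -0.1, -0.4]
gripper_width: 0.165
grasp_force: 58.6
```

>>> move_arm(
  rows=[
    [0, 0, 0.2, 0, 0, 0, -1],
    [0, 0, 0.2, 0, 0, 0, -1],
    [0, 0, 0, 0, 0, 0, -1],
    [0, 0, 0, 0, 0, 0, -1],
  ],
)

```text
time: 13.95
tool_pos: [0.448, -0.1119, 0.0248]
tool_rot: [0.0, 1.0, 0.0, 0.001]
contact_force: [-0.2, -0.5, -1.3]
gripper_width: 0.165
grasp_force: 58.7
```

>>> move_arm(
  rows=[
    [0, 0, 0.1, 0, 0, 0, -1],
    [0, 0, 0, 0, 0, 0, -1],
    [0, 0, 0, 0, 0, 0, 1],
    [0, 0, 0, 0, 0, 0, 1],
    [0, 0, 0, 0, 0, 0, 1],
    [0, 0, 0, 0, 0, 0, 1],
    [0, 0, -1, 0, 0, 0, 1],
    [0, 0, -3, 0, 0, 0, 1],
    [0, 0, -3, 0, 0, 0, 1],
    [0, 0, -2, 0, 0, 0, 1],
    [-0.6, 2, 0, 0, 0, 0, 1],
    [-1.2, 4, 0, 0, 0, 0, 1],
    [-1.2, 4, 0, 0, 0, 0, 1],
    [-1.2, 4, 0, 0, 0, 0, 1],
    [-1, 4, 0, 0, 0, 0, 1],
    [0, 2.8, 0, 0, 0, 0, 1],
    [0, 0, 0, 0, 0, 0, 1],
    [0, 0, 0, 0, 0, 0, 1],
    [0, 0, 0, 0, 0, 0, 1],
  ],
)

```text
time: 15.53
tool_pos: [0.3955, -0.319, 0.1134]
tool_rot: [-0.0, 1.0, -0.0, 0.0]
contact_force: [-0.6, 1.0, 0.8]
gripper_width: 1.002
grasp_force: 0.0
```

Run:
```python
from h import *
s=manip.grab_frame("side"); st=manip.state(); print(st["tool_pos"],st["contact_force"],st["gripper_width"])
print(fit(s,grey(s["img"]),(135,175,250,280),lambda p:weight(*p,.009,*W["S"]),(.448,-.112)))
cv2.imwrite("pics/s7.png",cv2.resize(s["img"][60:200,220:360],None,fx=4,fy=4,interpolation=cv2.INTER_NEAREST))
```

```text
[ 0.39563778 -0.3185378   0.11320462] [-0.79092862 -0.04590941  0.01914503] 1.0016132266371505
(array([ 0.4484, -0.1127]), np.float64(20.6), np.float32(135.0))
```

View pics/s7.png

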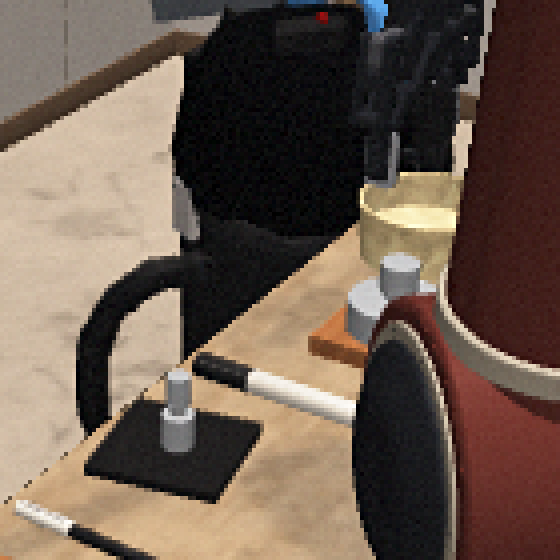

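Weight_small stands upright at the middle of the pad (crop 178,410). The fit gives (0.448,−0.113), which agrees with the release pose. Next, the large weight.

>>> move_arm(
  rows=[
    [0, 0.1, 1, 0, 0, 0, 1],
    [0, 0, 2, 0, 0, 0, 1],
    [0, 0, 2, 0, 0, 0, 1],
    [0, 0, 1.5, 0, 0, 0, 1],
    [0, 0, 1, 0, 0, 0, 1],
    [0, 0, 0.6, 0, 0, 0, 1],
    [0, 0, 0.4, 0, 0, 0, 1],
    [0, 0, 0, 0, 0, 0, 1],
    [0, 0, 0, 0, 0, 0, 1],
  ],
)

```text
time: 16.33
tool_pos: [0.396, -0.3207, 0.0287]
tool_rot: [0.0, 1.0, 0.0, 0.0]
contact_force: [-0.4, -0.2, 0.4]
gripper_width: 1.004
grasp_force: 0.0
```

>>> move_arm(
  rows=[
    [0, 0, 0, 0, 0, 0, -1],
    [0, 0, 0, 0, 0, 0, -1],
    [0, 0, 0, 0, 0, 0, -1],
    [0, 0, 0, 0, 0, 0, -1],
    [0, 0, 0, 0, 0, 0, -1],
    [0, 0, 0, 0, 0, 0, -1],
    [0, 0, 0, 0, 0, 0, -1],
  ],
)

```text
time: 16.92
tool_pos: [0.3959, -0.3201, 0.0288]
tool_rot: [-0.001, 1.0, -0.0, 0.0]
contact_force: [-1.6, 3.7, 5.5]
gripper_width: 0.293
grasp_force: 58.9
```

>>> move_arm(
  rows=[
    [0, 0, -0.3, 0, 0, 0, -1],
    [0, 0, -0.7, 0, 0, 0, -1],
    [0, 0, -1, 0, 0, 0, -1],
    [0, 0, 0, 0, 0, 0, -1],
    [0, 0, 0, 0, 0, 0, -1],
  ],
)

```text
time: 17.33
tool_pos: [0.3959, -0.321, 0.0488]
tool_rot: [0.001, 1.0, -0.0, 0.001]
contact_force: [-0.3, 0.2, -7.0]
gripper_width: 0.296
grasp_force: 59.4
```

>>> move_arm(
  rows=[
    [0, 0, -1, 0, 0, 0, -1],
    [0, 0, -2, 0, 0, 0, -1],
    [0, 0, -2, 0, 0, 0, -1],
    [0, 0, -1.4, 0, 0, 0, -1],
    [0.1, -1, -0.6, 0, 0, 0, -1],
    [0.2, -2, 0, 0, 0, 0, -1],
    [0.3, -3, 0, 0, 0, 0, -1],
    [0.3, -3, 0, 0, 0, 0, -1],
    [0.3, -3, 0, 0, 0, 0, -1],
    [0.3, -3, 0, 0, 0, 0, -1],
    [0.3, -3, 0, 0, 0, 0, -1],
    [0.3, -3, 0, 0, 0, 0, -1],
    [0.3, -3, 0, 0, 0, 0, -1],
    [0.3, -3, 0, 0, 0, 0, -1],
    [0.3, -3, 0, 0, 0, 0, -1],
    [0.3, -3, 0, 0, 0, 0, -1],
    [0.3, -3, 0, 0, 0, 0, -1],
    [0.3, -3, 0, 0, 0, 0, -1],
    [0.3, -2, 0, 0, 0, 0, -1],
    [0.3, -1.5, 0, 0, 0, 0, -1],
  ],
)

```text
time: 19.0
tool_pos: [0.4392, 0.107, 0.1174]
tool_rot: [-0.0, 1.0, 0.001, -0.001]
contact_force: [0.4, 0.1, -6.9]
gripper_width: 0.289
grasp_force: 60.2
```

>>> move_arm(
  rows=[
    [0.2, 0, 0, 0, 0, 0, -1],
    [0, 0, 0, 0, 0, 0, -1],
    [0, 0, 0, 0, 0, 0, -1],
    [0, 0, 0, 0, 0, 0, -1],
  ],
)

```text
time: 19.33
tool_pos: [0.442, 0.104, 0.1177]
tool_rot: [0.0, 1.0, -0.0, -0.0]
contact_force: [0.5, -0.5, -6.0]
gripper_width: 0.294
grasp_force: 60.4
```

>>> move_arm(
  rows=[
    [-0.2, 0, 1, 0, 0, 0, -1],
    [0, 0, 2, 0, 0, 0, -1],
    [0, 0, 2, 0, 0, 0, -1],
    [0, 0, 2, 0, 0, 0, -1],
    [0, 0, 1, 0, 0, 0, -1],
    [0, 0, 0.5, 0, 0, 0, -1],
    [0, 0, 0.3, 0, 0, 0, -1],
    [0, 0, 0.2, 0, 0, 0, -1],
    [0, 0, 0, 0, 0, 0, -1],
    [0, 0, 0, 0, 0, 0, -1],
  ],
)

```text
time: 20.17
tool_pos: [0.4415, 0.1046, 0.0292]
tool_rot: [-0.0, 1.0, -0.0, 0.001]
contact_force: [1.2, 0.0, -5.9]
gripper_width: 0.292
grasp_force: 60.3
```

>>> move_arm(
  rows=[
    [0, 0, 0.1, 0, 0, 0, -1],
    [0, 0, 0.1, 0, 0, 0, -1],
    [0, 0, 0, 0, 0, 0, -1],
    [0, 0, 0, 0, 0, 0, -1],
  ],
)

```text
time: 20.5
tool_pos: [0.4407, 0.1046, 0.0263]
tool_rot: [-0.0, 1.0, 0.0, 0.0]
contact_force: [-0.6, 0.4, -6.8]
gripper_width: 0.293
grasp_force: 60.3
```

>>> move_arm(
  rows=[
    [0, 0, 0.1, 0, 0, 0, -1],
    [0, 0, 0.1, 0, 0, 0, -1],
    [0, 0, 0, 0, 0, 0, -1],
    [0, 0, 0, 0, 0, 0, -1],
  ],
)

```text
time: 20.83
tool_pos: [0.4405, 0.1046, 0.024]
tool_rot: [0.0, 1.0, 0.0, -0.0]
contact_force: [-0.2, -0.7, -6.4]
gripper_width: 0.288
grasp_force: 60.3
```

>>> move_arm(
  rows=[
    [0, 0, 0.1, 0, 0, 0, -1],
    [0, 0, 0, 0, 0, 0, -1],
    [0, 0, 0, 0, 0, 0, -1],
  ],
)

```text
time: 21.08
tool_pos: [0.4407, 0.1045, 0.0238]
tool_rot: [0.0, 1.0, 0.0, -0.0]
contact_force: [-4.7, -1.2, 3.4]
gripper_width: 0.29
grasp_force: 61.3
```

It touched the recess floor exactly at the predicted height, so I'll release it and go for the medium weight.

>>> move_arm(
  rows=[
    [0, 0, 0, 0, 0, 0, 1],
    [0, 0, 0, 0, 0, 0, 1],
    [0, 0, 0, 0, 0, 0, 1],
    [0, 0, 0, 0, 0, 0, 1],
    [0, 0, -1, 0, 0, 0, 1],
    [0, 0, -3, 0, 0, 0, 1],
    [0, 0, -3, 0, 0, 0, 1],
    [0, 0, -2, 0, 0, 0, 1],
    [-0.6, -2, 0, 0, 0, 0, 1],
    [-0.6, -4, 0, 0, 0, 0, 1],
    [-0.6, -4, 0, 0, 0, 0, 1],
    [-0.6, -4, 0, 0, 0, 0, 1],
    [-0.2, -4, 0, 0, 0, 0, 1],
    [0, -2.5, 0, 0, 0, 0, 1],
    [0, -1.1, 0, 0, 0, 0, 1],
    [0, 0, 0, 0, 0, 0, 1],
    [0, 0, 0, 0, 0, 0, 1],
    [0, 0, 0, 0, 0, 0, 1],
  ],
)

```text
time: 22.58
tool_pos: [0.4147, 0.3194, 0.1132]
tool_rot: [0.0, 1.0, -0.001, -0.0]
contact_force: [0.6, -0.4, -0.1]
gripper_width: 1.006
grasp_force: 0.0
```

Run:
```python
from h import *
s=manip.grab_frame("side"); st=manip.state(); print(st["tool_pos"],st["contact_force"],st["gripper_width"])
g=grey(s["img"])
print(fit(s,g,(180,240,180,250),lambda p:weight(*p,.009,*W["L"]),(.44,.104)))
print(fit(s,g,(250,305,125,185),lambda p:weight(*p,.014,*W["M"]),(.415,.321)))
cv2.imwrite("pics/s8.png",cv2.resize(s["img"][150:310,100:300],None,fx=4,fy=3.7,interpolation=cv2.INTER_NEAREST))
```

```text
[0.41475199 0.31923024 0.11311661] [ 0.04528145 -0.02871846 -0.00829161] 1.0005733030240624
(array([0.4409, 0.1028]), np.float64(67.2), np.float32(801.0))
(array([0.415 , 0.3212]), np.float64(44.7), np.float32(663.0))
```

View pics/s8.png

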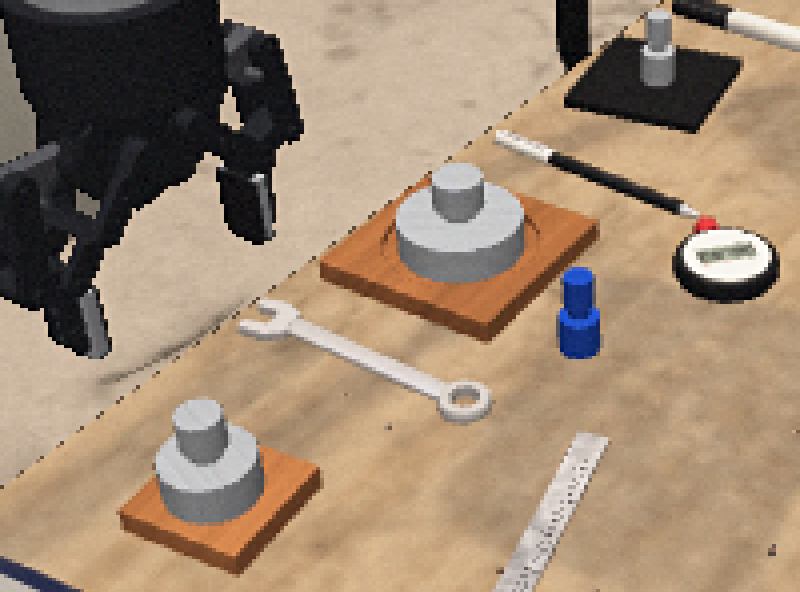

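The large weight sits inside its recess (crop 460,230), 1.5 mm from the centre. Medium weight fit: (0.415,0.321).

>>> move_arm(
  rows=[
    [0, -0.2, 1, 0, 0, 0, 1],
    [0, 0, 2, 0, 0, 0, 1],
    [0, 0, 2, 0, 0, 0, 1],
    [0, 0, 1.5, 0, 0, 0, 1],
    [0, 0, 1, 0, 0, 0, 1],
    [0, 0, 0.6, 0, 0, 0, 1],
    [0, 0, 0.4, 0, 0, 0, 1],
    [0, 0, 0, 0, 0, 0, 1],
    [0, 0, 0, 0, 0, 0, 1],
  ],
)

```text
time: 23.38
tool_pos: [0.4151, 0.3227, 0.0287]
tool_rot: [-0.0, 1.0, -0.0, 0.0]
contact_force: [0.4, 0.5, -0.2]
gripper_width: 1.006
grasp_force: 0.0
```

>>> move_arm(
  rows=[
    [0, 0, 0, 0, 0, 0, -1],
    [0, 0, 0, 0, 0, 0, -1],
    [0, 0, 0, 0, 0, 0, -1],
    [0, 0, 0, 0, 0, 0, -1],
    [0, 0, 0, 0, 0, 0, -1],
    [0, 0, 0, 0, 0, 0, -1],
    [0, 0, 0, 0, 0, 0, -1],
  ],
)

```text
time: 23.97
tool_pos: [0.4147, 0.3225, 0.0285]
tool_rot: [0.0, 1.0, 0.0, 0.0]
contact_force: [-1.0, -2.2, 2.5]
gripper_width: 0.222
grasp_force: 58.5
```

>>> move_arm(
  rows=[
    [0, 0, -0.3, 0, 0, 0, -1],
    [0, 0, -0.7, 0, 0, 0, -1],
    [0, 0, -1, 0, 0, 0, -1],
    [0, 0, 0, 0, 0, 0, -1],
    [0, 0, 0, 0, 0, 0, -1],
  ],
)

```text
time: 24.38
tool_pos: [0.4153, 0.323, 0.0492]
tool_rot: [-0.001, 1.0, 0.0, 0.001]
contact_force: [-0.7, 0.2, -3.0]
gripper_width: 0.225
grasp_force: 58.8
```

>>> move_arm(
  rows=[
    [0, 0, -1, 0, 0, 0, -1],
    [0, 0, -2, 0, 0, 0, -1],
    [0, 0, -2, 0, 0, 0, -1],
    [0, 0, -2, 0, 0, 0, -1],
    [0, 1, -1, 0, 0, 0, -1],
    [-0.1, 2, 0, 0, 0, 0, -1],
    [-0.1, 3, 0, 0, 0, 0, -1],
    [-0.1, 3, 0, 0, 0, 0, -1],
    [-0.1, 3, 0, 0, 0, 0, -1],
    [-0.1, 3, 0, 0, 0, 0, -1],
    [-0.1, 3, 0, 0, 0, 0, -1],
    [-0.1, 3, 0, 0, 0, 0, -1],
    [-0.1, 3, 0, 0, 0, 0, -1],
    [-0.1, 3, 0, 0, 0, 0, -1],
    [-0.1, 3, 0, 0, 0, 0, -1],
    [-0.1, 3, 0, 0, 0, 0, -1],
    [-0.1, 3, 0, 0, 0, 0, -1],
    [-0.1, 3, 0, 0, 0, 0, -1],
    [-0.1, 3, 0, 0, 0, 0, -1],
    [-0.1, 3, 0, 0, 0, 0, -1],
  ],
)

```text
time: 26.05
tool_pos: [0.3991, -0.1288, 0.1285]
tool_rot: [0.0, 1.0, -0.0, 0.0]
contact_force: [0.6, 0.7, -3.0]
gripper_width: 0.225
grasp_force: 59.1
```

>>> move_arm(
  rows=[
    [-0.1, 3, 0, 0, 0, 0, -1],
    [-0.1, 3, 0, 0, 0, 0, -1],
    [-0.1, 3, 0, 0, 0, 0, -1],
    [-0.1, 3, 0, 0, 0, 0, -1],
    [0, 3, 0, 0, 0, 0, -1],
    [0, 2, 0, 0, 0, 0, -1],
    [0, 1.5, 0, 0, 0, 0, -1],
    [0, 0.9, 0, 0, 0, 0, -1],
    [0, 0, 0, 0, 0, 0, -1],
    [0, 0, 0, 0, 0, 0, -1],
    [0, 0, 0, 0, 0, 0, -1],
    [0, 0, 0, 0, 0, 0, -1],
  ],
)

```text
time: 27.05
tool_pos: [0.3957, -0.3203, 0.128]
tool_rot: [-0.0, 1.0, 0.001, -0.0]
contact_force: [-0.2, -0.1, -3.4]
gripper_width: 0.221
grasp_force: 59.1
```

>>> move_arm(
  rows=[
    [0, 0, 1, 0, 0, 0, -1],
    [0, 0, 2, 0, 0, 0, -1],
    [0, 0, 2, 0, 0, 0, -1],
    [0, 0, 2, 0, 0, 0, -1],
    [0, 0, 1.4, 0, 0, 0, -1],
    [0, 0, 0.8, 0, 0, 0, -1],
    [0, 0, 0.5, 0, 0, 0, -1],
    [0, 0, 0.3, 0, 0, 0, -1],
    [0, 0, 0.2, 0, 0, 0, -1],
    [0, 0, 0, 0, 0, 0, -1],
    [0, 0, 0, 0, 0, 0, -1],
    [0, 0, 0, 0, 0, 0, -1],
  ],
)

```text
time: 28.05
tool_pos: [0.396, -0.322, 0.027]
tool_rot: [0.001, 1.0, -0.0, 0.001]
contact_force: [0.2, 0.3, -4.4]
gripper_width: 0.224
grasp_force: 59.1
```

>>> move_arm(
  rows=[
    [0, 0, 0.1, 0, 0, 0, -1],
    [0, 0, 0.1, 0, 0, 0, -1],
    [0, 0, 0, 0, 0, 0, -1],
    [0, 0, 0, 0, 0, 0, -1],
  ],
)

```text
time: 28.38
tool_pos: [0.3955, -0.3214, 0.024]
tool_rot: [-0.0, 1.0, -0.0, -0.0]
contact_force: [0.0, 0.2, -3.2]
gripper_width: 0.217
grasp_force: 59.1
```

>>> move_arm(
  rows=[
    [0, 0, 0.1, 0, 0, 0, -1],
    [0, 0, 0, 0, 0, 0, -1],
    [0, 0, 0, 0, 0, 0, -1],
  ],
)

```text
time: 28.63
tool_pos: [0.3958, -0.3217, 0.0235]
tool_rot: [0.0, 1.0, 0.0, 0.0]
contact_force: [-0.3, -0.4, 0.0]
gripper_width: 0.217
grasp_force: 59.5
```

>>> move_arm(
  rows=[
    [0, 0, 0, 0, 0, 0, 1],
    [0, 0, 0, 0, 0, 0, 1],
    [0, 0, 0, 0, 0, 0, 1],
    [0, 0, 0, 0, 0, 0, 1],
    [0, 0, -1, 0, 0, 0, 1],
    [0, 0, -3, 0, 0, 0, 1],
    [0, 0, -3, 0, 0, 0, 1],
    [0, 0, -2, 0, 0, 0, 1],
    [0.6, -2, 0, 0, 0, 0, 1],
    [1.2, -4, 0, 0, 0, 0, 1],
    [1.2, -4, 0, 0, 0, 0, 1],
    [1.2, -4, 0, 0, 0, 0, 1],
    [1, -4, 0, 0, 0, 0, 1],
    [0, -2, 0, 0, 0, 0, 1],
    [0, -0.9, 0, 0, 0, 0, 1],
    [0, 0, 0, 0, 0, 0, 1],
    [0, 0, 0, 0, 0, 0, 1],
    [0, 0, 0, 0, 0, 0, 1],
  ],
)

```text
time: 30.13
tool_pos: [0.4476, -0.1139, 0.1135]
tool_rot: [0.0, 1.0, -0.001, 0.0]
contact_force: [-0.5, 0.4, -0.5]
gripper_width: 1.001
grasp_force: 0.0
```

Run:
```python
from h import *
s=manip.grab_frame("side"); f=manip.grab_frame("top"); st=manip.state(); print(st["tool_pos"],st["contact_force"],st["gripper_width"])
print(fit(f,grey(f["img"]),(170,215,345,385),lambda p:weight(*p,.009,*W["M"]),(.396,-.321)))
for im,roi,x0 in((f,(170,205,118,154),.0),(s,(255,310,120,190),.0)):
    h=cv2.cvtColor(im["img"],cv2.COLOR_BGR2HSV).astype(int); w=(h[...,1]>(125 if im is f else 150))&(h[...,0]<20)
    print(fit(im,w,roi,lambda p:box(p,.032,.014,p[2]),(.413,.318,0.)))
```

```text
[ 0.44747702 -0.11403008  0.11327275] [ 0.46630384 -0.36132491  0.00864787] 0.9993596070873182
(array([ 0.3962, -0.3227]), np.float64(54.4), np.float32(232.0))
(array([0.4128, 0.3184, 0.0052]), np.float64(47.2), np.float32(517.0))
(array([0.4136, 0.3188, 0.0119]), np.float64(75.7), np.float32(1164.0))
```

Medium is in its recess, 1.5 mm off. The small block centre, now uncovered, is (0.413,0.3185). Now the small weight.

>>> move_arm(
  rows=[
    [0.1, -0.1, 1, 0, 0, 0, 1],
    [0, 0, 2, 0, 0, 0, 1],
    [0, 0, 2, 0, 0, 0, 1],
    [0, 0, 1.5, 0, 0, 0, 1],
    [0, 0, 1, 0, 0, 0, 1],
    [0, 0, 0.8, 0, 0, 0, 1],
    [0, 0, 0.7, 0, 0, 0, 1],
    [0, 0, 0, 0, 0, 0, 1],
    [0, 0, 0, 0, 0, 0, 1],
  ],
)

```text
time: 30.98
tool_pos: [0.4486, -0.1119, 0.0232]
tool_rot: [0.0, 1.0, -0.0, 0.0]
contact_force: [0.7, -0.8, 0.2]
gripper_width: 1.0
grasp_force: 0.0
```

>>> move_arm(
  rows=[
    [0, 0, 0, 0, 0, 0, -1],
    [0, 0, 0, 0, 0, 0, -1],
    [0, 0, 0, 0, 0, 0, -1],
    [0, 0, 0, 0, 0, 0, -1],
    [0, 0, 0, 0, 0, 0, -1],
    [0, 0, 0, 0, 0, 0, -1],
    [0, 0, 0, 0, 0, 0, -1],
    [0, 0, 0, 0, 0, 0, -1],
  ],
)

```text
time: 31.65
tool_pos: [0.4487, -0.1118, 0.0234]
tool_rot: [0.0, 1.0, 0.0, 0.0]
contact_force: [0.1, 0.7, 1.5]
gripper_width: 0.161
grasp_force: 58.5
```

>>> move_arm(
  rows=[
    [0, 0, -0.5, 0, 0, 0, -1],
    [0, 0, -1.5, 0, 0, 0, -1],
    [0, 0, -2, 0, 0, 0, -1],
    [0, 0, -2.5, 0, 0, 0, -1],
    [0, 0, -2.5, 0, 0, 0, -1],
    [0, 0, -1, 0, 0, 0, -1],
    [0, 0, 0, 0, 0, 0, -1],
    [0, 0, 0, 0, 0, 0, -1],
  ],
)

```text
time: 32.32
tool_pos: [0.4484, -0.1117, 0.1228]
tool_rot: [0.0, 1.0, -0.0, 0.0]
contact_force: [-0.2, -0.3, -0.7]
gripper_width: 0.159
grasp_force: 58.5
```

>>> move_arm(
  rows=[
    [-0.1, -1, 0, 0, 0, 0, -1],
    [-0.2, -2, 0, 0, 0, 0, -1],
    [-0.2, -3, 0, 0, 0, 0, -1],
    [-0.3, -3, 0, 0, 0, 0, -1],
    [-0.3, -3, 0, 0, 0, 0, -1],
    [-0.3, -3, 0, 0, 0, 0, -1],
    [-0.3, -3, 0, 0, 0, 0, -1],
    [-0.3, -3, 0, 0, 0, 0, -1],
    [-0.3, -3, 0, 0, 0, 0, -1],
    [-0.3, -3, 0, 0, 0, 0, -1],
    [-0.3, -3, 0, 0, 0, 0, -1],
    [-0.3, -3, 0, 0, 0, 0, -1],
    [-0.3, -3, 0, 0, 0, 0, -1],
    [0, -3, 0, 0, 0, 0, -1],
    [0, -2, 0, 0, 0, 0, -1],
    [0, -1.5, 0, 0, 0, 0, -1],
    [0, -0.5, 0, 0, 0, 0, -1],
    [0, 0, 0, 0, 0, 0, -1],
    [0, 0, 0, 0, 0, 0, -1],
    [0, 0, 0, 0, 0, 0, -1],
  ],
)

```text
time: 33.98
tool_pos: [0.4129, 0.3173, 0.1222]
tool_rot: [0.001, 1.0, -0.0, -0.001]
contact_force: [0.1, -0.3, -1.1]
gripper_width: 0.164
grasp_force: 58.7
```

>>> move_arm(
  rows=[
    [0, 0, 1, 0, 0, 0, -1],
    [0, 0, 2, 0, 0, 0, -1],
    [0, 0, 2, 0, 0, 0, -1],
    [0, 0, 2, 0, 0, 0, -1],
    [0, 0, 1.3, 0, 0, 0, -1],
    [0, 0, 0.6, 0, 0, 0, -1],
    [0, 0, 0, 0, 0, 0, -1],
    [0, 0, 0, 0, 0, 0, -1],
    [0, 0, 0, 0, 0, 0, -1],
  ],
)

```text
time: 34.73
tool_pos: [0.4144, 0.3185, 0.0352]
tool_rot: [-0.001, 1.0, -0.0, 0.001]
contact_force: [-0.2, 0.3, -0.9]
gripper_width: 0.162
grasp_force: 58.7
```

Aligned within 1.5 mm. Lowering onto the recess floor.

>>> move_arm(
  rows=[
    [-0.1, 0, 0.5, 0, 0, 0, -1],
    [0, 0, 0.3, 0, 0, 0, -1],
    [0, 0, 0.2, 0, 0, 0, -1],
    [0, 0, 0, 0, 0, 0, -1],
    [0, 0, 0, 0, 0, 0, -1],
    [0, 0, 0, 0, 0, 0, -1],
  ],
)

```text
time: 35.23
tool_pos: [0.4125, 0.3183, 0.0242]
tool_rot: [-0.0, 1.0, 0.0, 0.0]
contact_force: [-0.2, 0.0, -1.4]
gripper_width: 0.163
grasp_force: 58.7
```

>>> move_arm(
  rows=[
    [0, 0, 0.05, 0, 0, 0, -1],
    [0, 0, 0, 0, 0, 0, -1],
    [0, 0, 0, 0, 0, 0, 1],
    [0, 0, 0, 0, 0, 0, 1],
    [0, 0, 0, 0, 0, 0, 1],
    [0, 0, 0, 0, 0, 0, 1],
    [0, 0, -1, 0, 0, 0, 1],
    [0, 0, -3, 0, 0, 0, 1],
    [0, 0, -3, 0, 0, 0, 1],
    [0, 0, -3, 0, 0, 0, 1],
    [0, 0, -3, 0, 0, 0, 1],
    [0, 0, -2, 0, 0, 0, 1],
    [0, 0, 0, 0, 0, 0, 1],
    [0, 0, 0, 0, 0, 0, 1],
    [0, 0, 0, 0, 0, 0, 1],
  ],
)

```text
time: 36.48
tool_pos: [0.4119, 0.318, 0.1728]
tool_rot: [0.0, 1.0, 0.0, -0.001]
contact_force: [-0.0, -0.9, -0.6]
gripper_width: 0.999
grasp_force: 0.0
```

Run:
```python
from h import *
s=manip.grab_frame("side"); st=manip.state(); print(st["tool_pos"],st["contact_force"],st["gripper_width"])
g=grey(s["img"])
print(fit(s,g,(255,295,135,175),lambda p:weight(*p,.009,*W["S"]),(.413,.318)))
print(fit(s,g,(180,240,180,250),lambda p:weight(*p,.009,*W["L"]),(.44,.104)))
cv2.imwrite("pics/s9.png",cv2.resize(s["img"][100:310,110:360],None,fx=3.2,fy=2.8,interpolation=cv2.INTER_NEAREST)[:600,:800])
```

```text
[0.41154359 0.31775579 0.17194374] [ 0.16563759 -0.77827675 -0.7636789 ] 0.9978745194037184
(array([0.4114, 0.3189]), np.float64(24.4), np.float32(270.0))
(array([0.4409, 0.1028]), np.float64(63.2), np.float32(797.0))
```

View pics/s9.png

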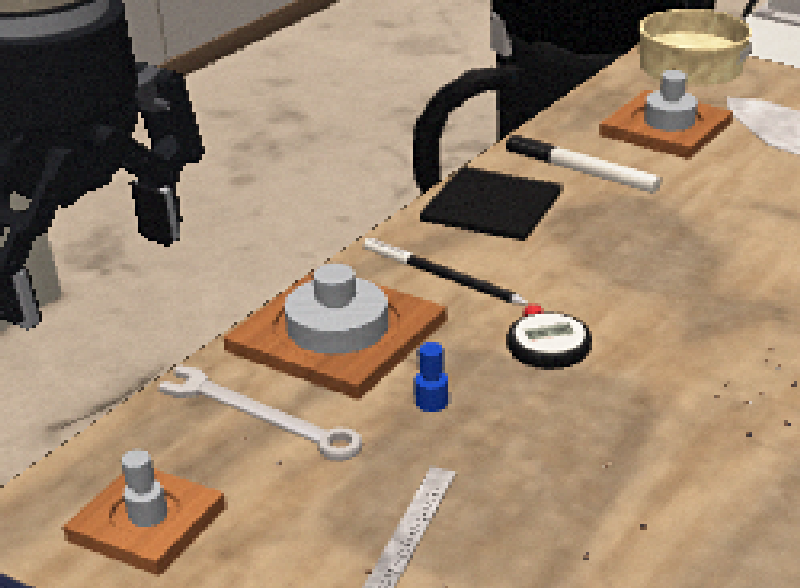

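All three weights stand upright in their own recesses: small (crop 142,490), large (335,308) and medium (670,102). The pad is empty, the bystanders haven't moved, and the gripper is clear.

```bash
python3 -c "
from plant import manip
print(manip.job_done())"
```

```text
the job is handed in; nothing more can be done
None
```

The job is handed in: camera fits put all three weights upright in their own blocks within about 2 mm of centre, with the bystanders undisturbed at about 37 s on the clock; the hand-in call gave no verdict.

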